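# Pop open the dark jewellery box by its latch button

## Robot

A 6-joint arm with a two-finger parallel gripper is mounted at the origin on the work surface. World frame = base frame: x ahead of the robot, y to its left, z up, the work surface at z = 0. Lengths are in m, angles in rad, forces in N, time in s.
With the tool pointing down it reaches from about 0.425 to 0.95 m from the base axis. Payload 14.7 kg.
Tool frame: the origin (TCP) lies at the very end of the fingers, on their centre line; the grasp point (between the pads) lies 19 mm behind it; z points along the fingers, x is the direction in which the jaws open and shut, and the axes are right-handed (so a half turn about z gives the same grasp; the last joint's range is limited). The gripper opens to 85 mm and grips with 20 to 120 N. Pads are 22 mm wide; open, the fingers measure 114 mm over their backs; the gripper's body (76 mm by 85 mm) begins 54 mm behind the grasp point. The pads swing forward as they close: fully open they stand 13 mm farther back than shut.
Start: joints at [-1.247, 0.48, 1.596, -0, 1.065, -0.047], TCP at [0.236, -0.606, 0.199] pointing down, gripper open.
Joint ranges: [-2.75, 2.75], [-0.82, 2.05], [0.23, 2.67], [-1.56, 4.7], [0.09, 2.69], [-2.92, 2.92]. Speed limits (rad/s): [1.89, 1.89, 2.39, 3.01, 3.01, 3.01].

## Interface

Orientations are given as a 3x3 rotation matrix whose columns are the frame's x, y, z axes.
In Python, from rig import r, solver, get_image, readout gives the robot as it stands. Calls block until the motion is done:
- r.movep(position, orientation): joint-space move of the TCP to a pose.
- r.movel(position, speed=0.15, rot=None): straight line of the TCP; rot=None keeps the orientation; speed is the mean speed in m/s.
- r.move_j(angles): joint-space move.
- r.ungrasp() and r.clamp(grip_force=None): open the fingers fully, or close them until they stop; grip_force is the grip in N (None keeps the last).
- r.dwell(seconds).
- solver.solve_ik(position, orientation): joint angles nearest the present ones, or None.
- get_image(name): name is "side" or "top" or "wrist"; returns a dict with "color" (420x560x3 uint8, red, green, blue), "fov_y" (degrees; the focal length in pixels is half the picture's height over the tangent of half this angle, whatever the lens; pixels are square), "cx", "cy" (the principal point, pixels), "D" ([k1, k2, p1, p2, k3] as OpenCV has them; the pictures are not rectified), "camera_from_world" (4x4, takes a point from world to camera coordinates). Camera axes: x right, y down, z forward; pixel columns grow to the right and rows downward; lengths in m; the calibration is good to about 2 mm. A picture is of the moment at which its call begins. There is no depth.
A pose or a line that the arm cannot do raises r.IKError and nothing moves.
- r.finish_job(): hands the job in, once; it reports no verdict.
Readings, each from a call of its own:
- readout.get_t(): time.
- readout.get_qpos(): joint angles.
- readout.get_joint_velocities(): joint speeds.
- readout.get_joint_torque(): joint torques, N m.
- readout.get_eef_pos(): TCP position.
- readout.get_eef_rot(): TCP orientation.
- readout.get_ft_force(): force on the tool from outside, world axes, zero at the start.
- readout.get_moment(): the same for the moment, N m.
- readout.get_opening(): finger opening in m.
Only numpy, scipy, OpenCV 4.12 (cv2) and the standard library are available. Lean on these libraries where they do the work, as an engineer would, in place of code of your own. Each camera call takes 0.05 s, during which the arm holds its last target.

## Task

Pop open the dark wooden jewellery box: with your fingertips, gently press the brass latch button on its front ledge all the way in, so that the lid comes ajar, then take your hand away. Open it by the button only, without pushing or prying the lid, and do not lift or shove the box. Leave the pale wooden box and everything else on the shelf top alone.

Things in the scene. Friction and masses are not known exactly. Their poses are not given: they have to be found in the camera images.
- dark_box: The box to be opened: dark brown wooden jewellery box, 130 mm deep (its x), 140 mm wide (its y), 65 mm high, 0.7 to 1.2 kg, standing loose on the shelf top. Origin: centre of its underside; its x axis points from the front (button) to the back (hinge), z up. The front 50 mm of its top is a solid ledge, 65 mm up, that carries the round brass latch button; the remaining 80 mm is covered by the lid, whose top is flush with the ledge.
- dark_button: The dark box's latch button: brass disc 24 mm across, standing 12 mm proud of the ledge at the start. Origin: centre of the button where it meets the ledge (at the start 65 mm above the shelf top, 22 mm behind the front face, midway across, 28 mm in front of the lid's front edge); its z is up. It slides straight down by 8 mm against about 3 N and stays where it is left; the lid rises with it.
- dark_button_top (a point): Centre of the top face of the dark box's button, 77 mm above the shelf top at the start and about 69 mm when pressed fully in; moves down with the button. At 8 mm of travel the button meets a springy cushion (fully in) that stiffens by 4 N for each further mm; a hard stop comes at 11.5 mm, still just above the ledge.
- dark_lid (a joint): Opening angle of the dark box's lid (rad), hinged along its back rim: 0 shut, about 0.40 with the button pressed fully in, in proportion to the button's travel (0.05 per mm). The lid's front edge then stands about 30 mm higher and a little further back.
- light_box: The box to leave alone: pale wooden jewellery box, 130 mm deep (its x), 140 mm wide (its y), 65 mm high, 0.7 to 1.2 kg, standing loose on the shelf top. Origin: centre of its underside; its x axis points from the front (button) to the back (hinge), z up. The front 50 mm of its top is a solid ledge, 65 mm up, that carries the round brass latch button; the remaining 80 mm is covered by the lid, whose top is flush with the ledge. Same build as the dark box.
- light_button_top (a point): Centre of the top face of the pale box's button, 77 mm above the shelf top. Not to be pressed.
- light_lid (a joint): Opening angle of the pale box's lid (rad): 0 shut; it must stay shut.
- dish: Frosted glass dish with spare keys in it, 130 mm across, 36 mm high, loose. Origin: centre of its underside.
- brush: Teal plastic lint brush lying pad down along its own x, 205 mm long, 48 mm wide, 24 mm high, loose. Origin: on the shelf top where handle (towards -x) meets head.
- shoehorn: Spoon-shaped wooden shoehorn lying along its own x, 237 mm long, 42 mm wide, 12 mm high, loose. Origin: on the shelf top where handle (towards -x) meets blade.
- tin: Flat round shoe-polish tin with a brown lid, 72 mm across, 26 mm high, loose, between the two boxes. Origin: centre of its underside.
- cologne: Amber glass cologne bottle with a black cap, 30 x 45 mm, 92 mm high, standing loose. Origin: centre of its underside.
- key: Brass key with a red plastic tag lying flat along its own x, 100 mm long, 24 mm wide, 5 mm high, loose. Origin: on the shelf top under the key's bow.
Mind the look-alikes: they are no part of the job. Leave any purple look-alike of the dark_box alone.

How it is judged:
On the way:
1. the fingertips press the dark box's button in (lid at least 0.3 rad open, with the fingers on the button) (value of joint dark_lid above 0.3 rad and contact force between the fingers and dark_button above 0.3 N), for 0.04 s.
At the end, for the whole second after the job is handed in: The dark box's lid stands at least 0.30 rad open (button in by at least 6 of its 8 mm), the dark box is upright, at rest and within 12 mm of where it stood; the pale box's lid is shut (under 0.08 rad), and the pale box and every other thing are within 10 mm of where they stood (value of joint dark_lid above 0.3 rad and distance of dark_box from where it was at the start of the episode below 0.012 m and angle between dark_box's own z axis and vertical below 0.05 rad and value of joint light_lid below 0.08 rad and linear speed of dark_box below 0.02 m/s and distance of each of dish, brush, shoehorn, tin, cologne, key, light_box from where it was at the start of the episode below 0.01 m); the robot touches nothing.
It fails at once if the dark box or anything on it is pressed hard (over 25 N) (contact force between any of the fingers, the arm and dark_box above 25 N).
It fails at once if the robot pushes or pries the dark box's lid (over 2 N) instead of using the button (contact force between any of the fingers, the arm and dark_lid above 2 N).
It fails at once if the dark box is lifted, tipped or shoved (moved over 12 mm, or tilted over 0.1 rad) (distance of dark_box from where it was at the start of the episode above 0.012 m or angle between dark_box's own z axis and vertical above 0.1 rad).
It fails at once if the pale box is touched (over 1 N) or its lid opens (contact force between any of the fingers, the arm and light_box above 1 N or value of joint light_lid above 0.08 rad).
It fails at once if any other thing on the shelf top is moved (over 10 mm) or lifted (distance of any of dish, brush, shoehorn, tin, cologne, key from where it was at the start of the episode above 0.01 m).
It also fails if it takes over 32 s, if anything falls off the work surface, if the arm or the gripper's body presses on something with over 40 N, if the wrist force passes 120 N, or if a joint passes its speed limit or range.

## Working session

There is one attempt and no reset: what is moved stays moved. The work goes in short steps, each a Python script; the robot and the scene stay as the last script left them, time stands still between calls to the robot, and variables do not carry over. Pictures are saved under pics/ and viewed, and the job is handed in when it is done.

```bash
ls; mkdir -p pics
python3 - <<'E'
from rig import r, solver, get_image, readout
import cv2
for n in ["side","top","wrist"]:
    d=get_image(n); cv2.imwrite(f"pics/{n}0.png",d["color"][:,:,::-1])
    print(n,d["fov_y"],d["cx"],d["cy"],d["D"],d["camera_from_world"])
print(readout.get_t(),readout.get_eef_rot(),readout.get_opening())
E
```

```text
pics
side 44.056501050292226 269.2502522609785 210.95874584439835 [-0.07732663  0.          0.          0.          0.        ] [[-0.970913    0.23913041  0.01202446  0.55920657]
 [ 0.12408254  0.54547765 -0.82888941  0.01564433]
 [-0.20477174 -0.80328748 -0.55928326  1.69810587]
 [ 0.          0.          0.          1.        ]]
top 57.85558783895587 279.668060618276 212.4580964429558 [0.0153236 0.        0.        0.        0.       ] [[-0.0055477  -0.99961902 -0.0270377   0.01509958]
 [-0.99197126  0.00891733 -0.12614871  0.59530545]
 [ 0.12634175  0.02612079 -0.99164281  1.11241097]
 [ 0.          0.          0.          1.        ]]
wrist 67.01309355674756 286.7533731847284 208.2139932225422 [0.01334992 0.         0.         0.         0.        ] [[ 0.36284879 -0.9318474  -0.00108932 -0.64935594]
 [-0.89015165 -0.34695832  0.29538105 -0.0384833 ]
 [-0.27562801 -0.10620899 -0.9553789   0.37912586]
 [ 0.          0.          0.          1.        ]]
0.15 [[ 3.62333918e-01 -9.32048312e-01 -2.76007018e-04]
 [-9.32047974e-01 -3.62334022e-01  7.94158110e-04]
 [-8.40200459e-04 -3.04986372e-05 -9.99999647e-01]] 0.0853156409838166
```

View pics/top0.png

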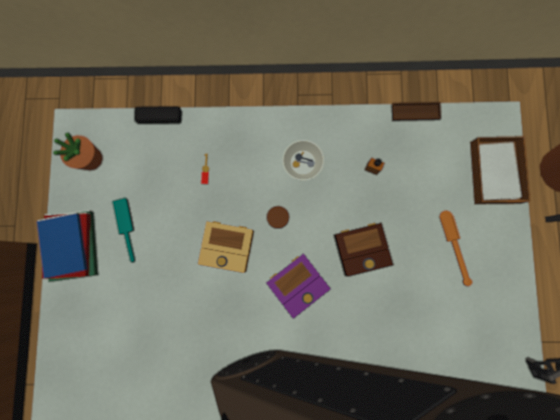

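View pics/side0.png

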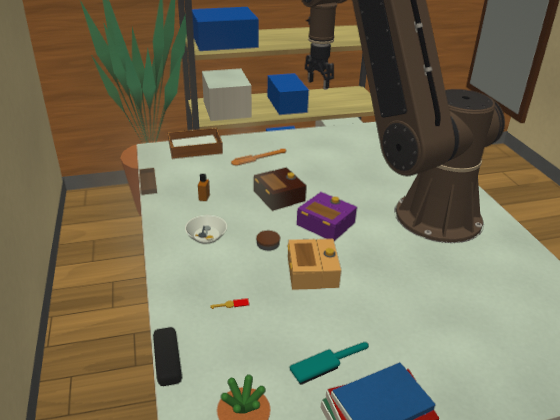

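View pics/wrist0.png

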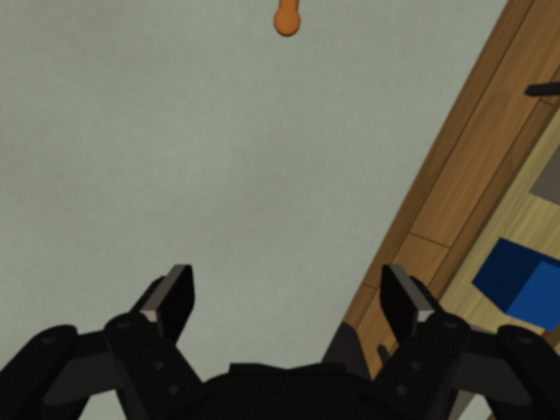

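Three candidates in the top view: pale box at (226,247), purple look-alike at (298,286) and dark brown box at (363,249), whose button is at about (369,264). The dark brown one fits the description. I'll confirm it in an enlarged crop and measure the button in both views.

```bash
cat > h.py <<'E'
import numpy as np, cv2
def K(d):
    h=d["color"].shape[0]; f=h/2/np.tan(np.radians(d["fov_y"]/2))
    return np.array([[f,0,d["cx"]],[0,f,d["cy"]],[0,0,1]])
def ray(d,uv):
    p=cv2.undistortPoints(np.array([[uv]],float),K(d),np.array(d["D"]))[0,0]
    T=np.array(d["camera_from_world"]); R=T[:3,:3]
    return -R.T@T[:3,3], R.T@np.array([p[0],p[1],1])
def onz(d,uv,z):
    o,v=ray(d,uv); return o+v*(z-o[2])/v[2]
def tri(a,b):
    (o1,v1),(o2,v2)=a,b
    s=np.linalg.lstsq(np.c_[v1,-v2],o2-o1,rcond=None)[0]
    p,q=o1+s[0]*v1,o2+s[1]*v2
    return (p+q)/2,np.linalg.norm(p-q)
def proj(d,P):
    T=np.array(d["camera_from_world"])
    return cv2.projectPoints(np.array(P,float).reshape(-1,1,3),cv2.Rodrigues(T[:3,:3])[0],T[:3,3],K(d),np.array(d["D"]))[0][:,0]
E
python3 - <<'E'
from rig import get_image
import cv2,numpy as np
from h import *
t=get_image("top"); s=get_image("side")
a=cv2.resize(t["color"][210:290,320:410],None,fx=6,fy=6,interpolation=cv2.INTER_NEAREST)
b=cv2.resize(s["color"][160:215,245:315],None,fx=6,fy=6,interpolation=cv2.INTER_NEAREST)
c=np.zeros((480,a.shape[1]+0,3),np.uint8); 
cv2.imwrite("pics/croptop.png",a[:,:,::-1]); cv2.imwrite("pics/cropside.png",b[:,:,::-1])
for n,d,(u,v) in (("top",t,(369,264)),("side",s,(291,176))):
    R=12; sub=d["color"][v-R:v+R,u-R:u+R]; hsv=cv2.cvtColor(sub,cv2.COLOR_RGB2HSV)
    m=((hsv[...,0]>15)&(hsv[...,0]<35)&(hsv[...,1]>90)&(hsv[...,2]>70)).astype(np.uint8)
    k,l,st,ce=cv2.connectedComponentsWithStats(m)
    for i in range(1,k):
        if st[i,4]>8:
            uv=ce[i]+[u-R,v-R]; print(n,uv,st[i],onz(d,uv,.077))
E
```

```text
top [369.26388889 263.59722222] [ 8  8 10  9 72] [ 0.44103728 -0.24515623  0.077     ]
side [290.28571429 174.88095238] [ 8  8  8  7 42] [ 0.44539163 -0.23659856  0.077     ]
```

View pics/croptop.png

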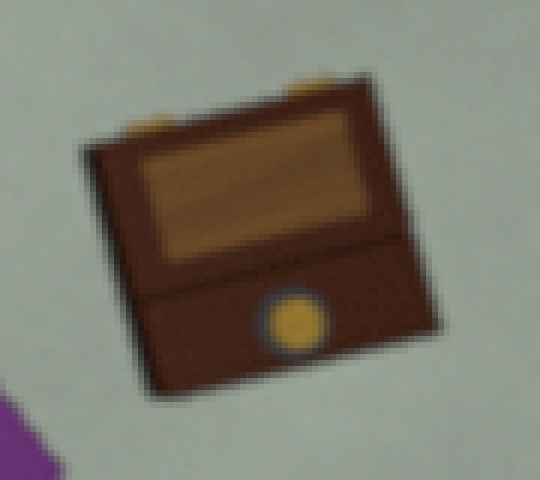

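View pics/cropside.png

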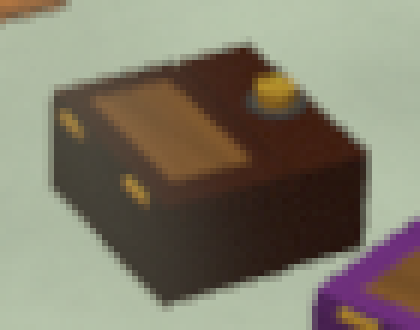

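The crops confirm it: a dark brown box with a brass button at top-view (369,264) and side-view (290,175). Both rays give about (0.441, -0.245), which is 0.50 m from the base and within reach. Next: get the box yaw, shut the fingers, hover, and take a closer look with the wrist camera.

Run:
```python
from rig import r, solver, get_image, readout
import cv2,numpy as np
from h import *
t=get_image("top")
R_=onz(t,(392.8,264.7),.065); L_=onz(t,(345.8,276.2),.065)
bL=onz(t,(334.3,234.8),.065); bR=onz(t,(381.5,222.8),.065)
print(R_,L_,np.linalg.norm(R_-L_),np.linalg.norm(bL-L_),np.linalg.norm(bR-R_))
ax=(bL-L_)+(bR-R_); ax[2]=0
lat=L_-R_; lat[2]=0
y1=np.arctan2(ax[1],ax[0]); y2=np.arctan2(lat[1],lat[0])-np.pi/2
print("yaw",y1,y2)
yaw=(y1+y2)/2
c,s=np.cos(yaw),np.sin(yaw)
z=np.array([0,0,-1.]); 
best=None
for sg in (1,-1):
    y=sg*np.array([c,s,0]); x=np.cross(y,z); M=np.c_[x,y,z]
    P=np.array([.441,-.245,.20])-.03*np.array([c,s,0])
    q=solver.solve_ik(P,M); print(sg,q)
    q2=solver.solve_ik(np.array([.441,-.245,.069]),M); print(q2)
np.save("yaw.npy",yaw)
w=get_image("wrist");T=w["camera_from_world"];C=-T[:3,:3].T@T[:3,3]
print("cam in tool",readout.get_eef_rot().T@(C-readout.get_eef_pos()))
```

```text
[ 0.43751009 -0.31469027  0.065     ] [ 0.40532467 -0.17928942  0.065     ] 0.139173604347714 0.1231320721936841 0.12436958584046305
yaw 0.2343895922571497 0.23337358865729985
1 [-6.11859623e-01  2.45161509e-01  1.96711433e+00 -4.44089210e-16
  9.29316819e-01 -2.41653754e+00]
[-5.67195819e-01  4.63694133e-01  2.04566906e+00 -4.44089210e-16
  6.32229465e-01 -2.37187374e+00]
-1 [-6.11859623e-01  2.45161509e-01  1.96711433e+00 -4.44089210e-16
  9.29316819e-01  7.25055114e-01]
[-5.67195819e-01  4.63694133e-01  2.04566906e+00 -4.44089210e-16
  6.32229465e-01  7.69718917e-01]
cam in tool [-9.83944483e-05 -7.55489733e-02 -1.74763097e-01]
```

Run:
```python
from rig import r, solver, get_image, readout
import cv2,numpy as np
from h import *
yaw=float(np.load("yaw.npy")); a=np.array([np.cos(yaw),np.sin(yaw),0]); z=np.array([0,0,-1.])
y=-a; M=np.c_[np.cross(y,z),y,z]; np.save("M.npy",M)
r.clamp(grip_force=20)
P=np.array([.441,-.245,.20])-.03*a
r.movep(P,M)
print(readout.get_t(),readout.get_eef_pos(),P,readout.get_opening(),readout.get_ft_force())
w=get_image("wrist"); cv2.imwrite("pics/wrist1.png",w["color"][:,:,::-1])
print(proj(w,[.441,-.245,.077]),proj(w,readout.get_eef_pos()))
u,v=proj(w,[.441,-.245,.077])[0]
hsv=cv2.cvtColor(w["color"],cv2.COLOR_RGB2HSV)
m=((hsv[...,0]>15)&(hsv[...,0]<35)&(hsv[...,1]>90)&(hsv[...,2]>70)).astype(np.uint8)
k,l,st,ce=cv2.connectedComponentsWithStats(m)
for i in range(1,k):
    if st[i,4]>50: print(ce[i],st[i],onz(w,ce[i],.077))
```

```text
2.5833 [ 0.41195888 -0.25281957  0.20008818] [ 0.41181678 -0.25195266  0.2       ] 6.354785772967232e-05 [ 0.45996021 -0.22724745  0.48276043]
[[285.81921048 160.78954872]] [[287.00560288 242.71143662]]
[239.10294118  35.00735294] [226  33  28   5 136] [ 0.53437624 -0.18258785  0.077     ]
[329.2         34.02962963] [316  32  28   5 135] [ 0.55260587 -0.25583948  0.077     ]
[65.46875 87.8125 ] [55 82 23 13 64] [ 0.45809875 -0.04321239  0.077     ]
[284.85272727 160.09454545] [272 147  26  27 550] [ 0.44142435 -0.24396668  0.077     ]
[ 90.37345133 211.56283186] [ 76 200  30  25 565] [ 0.34786027 -0.07007157  0.077     ]
```

View pics/wrist1.png

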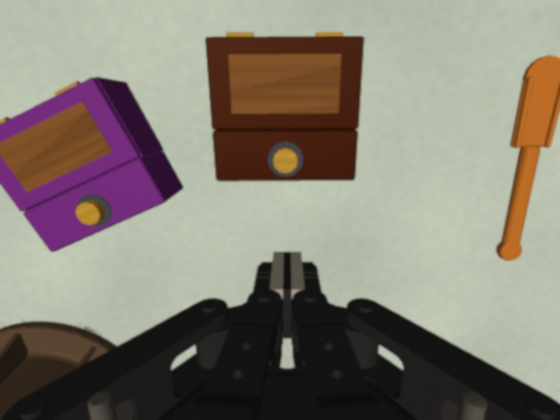

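The wrist view shows the dark box square to the tool with its button at (285,160). That gives (0.4414, -0.2440), within 1 mm of the top-view result, and the button measures about 25 mm across (24 expected). Shut fingertips are at (287,252), clear of everything. Now I'll press in small steps, 2 mm towards the front of centre, watching the force.

```bash
cat > press.py <<'E'
from rig import r, solver, get_image, readout
import numpy as np
yaw=float(np.load("yaw.npy")); a=np.array([np.cos(yaw),np.sin(yaw),0]); M=np.load("M.npy")
B=np.array([.4413,-.2443,0])-.002*a
r.movel(B+[0,0,.12],speed=.12)
r.movel(B+[0,0,.083],speed=.06)
f0=readout.get_ft_force()[2]; print("t",readout.get_t(),"f0",f0,readout.get_eef_pos())
z=.083
while z>.0672:
    z-=.001; r.movel(B+[0,0,z],speed=.02); 
    f=readout.get_ft_force(); p=readout.get_eef_pos()
    print(round(z,4),round(p[2],4),f.round(2),round(readout.get_t(),2))
    if f[2]-f0>9: print("stop"); break
E
python3 press.py
python3 - <<'E'
from rig import get_image
import cv2
for n in("side","wrist"): cv2.imwrite(f"pics/{n}2.png",get_image(n)["color"][:,:,::-1])
E
```

```text
t 4.2583 f0 0.20773865220090035 [ 0.43941518 -0.24478366  0.08298104]
0.082 0.0822 [-0.12 -0.39  0.17] 4.51
0.081 0.081 [-0.3  -0.18 -0.95] 4.76
0.08 0.0799 [0.31 0.71 0.27] 5.01
0.079 0.0789 [ 0.55 -0.54 -0.73] 5.26
0.078 0.0779 [ 0.48 -0.13 -0.49] 5.51
0.077 0.077 [-0.01 -0.43  0.17] 5.76
0.076 0.076 [0.34 0.05 0.17] 6.01
0.075 0.075 [-0.49  0.13  0.61] 6.26
0.074 0.0739 [ 0.24  0.89 -0.07] 6.51
0.073 0.0729 [0.24 0.4  0.43] 6.76
0.072 0.0719 [-0.09 -0.56 -0.14] 7.01
0.071 0.0709 [-0.2  -0.52 -0.28] 7.26
0.07 0.0699 [0.44 0.3  1.16] 7.51
0.069 0.0689 [ 0.05  0.13 -0.66] 7.76
0.068 0.0679 [-0.    0.32 -0.3 ] 8.01
0.067 0.0669 [ 0.18  0.43 -0.07] 8.26
```

View pics/wrist2.png

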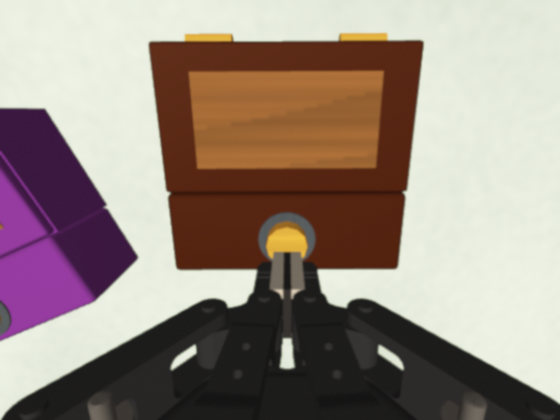

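View pics/side2.png

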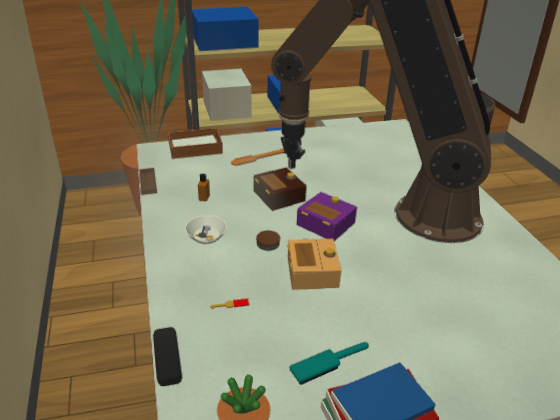

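No contact by z=0.067, and the wrist view shows the lid still shut. The button at (287,238) is partly hidden by the fingertips, whose edge is at row 252. Either the box stands lower than z=0 or the fingertips aren't where I assumed, so I'll check heights by triangulation.

Run:
```python
from rig import get_image, readout
import cv2,numpy as np
from h import *
w=get_image("wrist");s=get_image("side");t=get_image("top")
p=readout.get_eef_pos();M=readout.get_eef_rot();print(p)
print("tcp proj wrist",proj(w,p),"side",proj(s,p),"top",proj(t,p))
# fingertip visible edge on tool y planes
o,v=ray(w,(287,252)); ot=M.T@(o-p); vt=M.T@v
for yy in(-.011,0,.011):
    k=(yy-ot[1])/vt[1]; print("tool y",yy,"tip",ot+k*vt)
# box corners: top vs wrist
for nm,uw,ut in(("RF",(397,268),(392.8,264.7)),("LF",(178,268),(345.8,276.2)),("bL",(150,43),(334.3,234.8)),("bR",(422,41),(381.5,222.8))):
    print(nm,tri(ray(w,uw),ray(t,ut)),onz(w,uw,.065))
print("btn side/top",tri(ray(s,(290.3,174.0)),ray(t,(369.26,263.6))))
cv2.imwrite("pics/w3.png",cv2.resize(w["color"][170:350,180:400],None,fx=3.4,fy=3.3,interpolation=cv2.INTER_CUBIC)[:,:,::-1])
cv2.imwrite("pics/s3.png",cv2.resize(s["color"][120:215,240:340],None,fx=6,fy=6,interpolation=cv2.INTER_CUBIC)[:,:,::-1])
```

```text
[ 0.43935733 -0.2447715   0.06702214]
tcp proj wrist [[286.85914492 242.57902387]] side [[291.23759229 176.05300866]] top [[368.43339944 264.16144466]]
tool y -0.011 tip [ 4.64160780e-05 -1.10000000e-02 -3.66947499e-02]
tool y 0 tip [ 7.34589194e-05  0.00000000e+00 -1.31502179e-02]
tool y 0.011 tip [0.0001005  0.011      0.01039431]
RF (array([ 0.43763607, -0.3149779 ,  0.06483524]), np.float64(0.0005370220400323852)) [ 0.43780937 -0.31515355  0.065     ]
LF (array([ 0.40432825, -0.18115911,  0.06010468]), np.float64(0.0028005458539050103)) [ 0.40636528 -0.18345879  0.065     ]
bL (array([ 0.52684415, -0.15015181,  0.05749771]), np.float64(0.003224920458848832)) [ 0.52782359 -0.15329216  0.065     ]
bR (array([ 0.55912549, -0.28560075,  0.06736559]), np.float64(0.0024487804143382983)) [ 0.56025764 -0.28523706  0.065     ]
btn side/top (array([ 0.44178334, -0.24590032,  0.07465005]), np.float64(0.0016373175302126812))
```

View pics/w3.png

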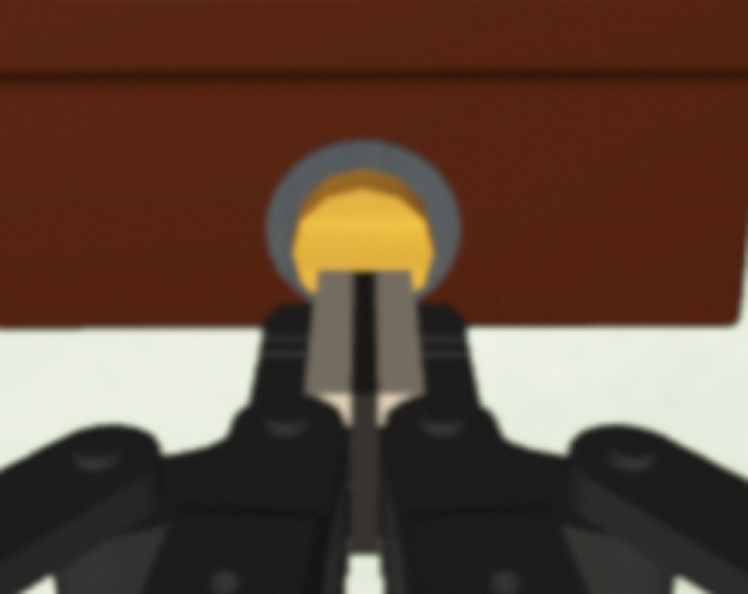

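View pics/s3.png

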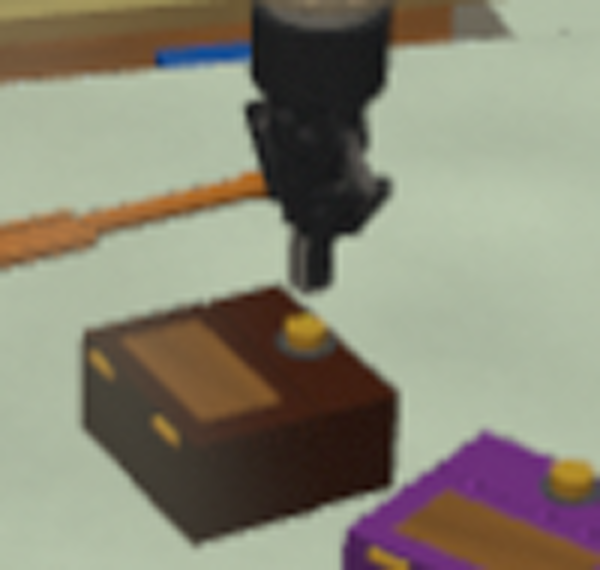

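Both views agree the real fingertips sit about 30 mm short of the reported TCP. In the side view the tip bottom is at row 168 where the TCP projects to row 176, and the wrist view shows the same, with box-corner heights otherwise near 65 mm. So the fingertips are really at z≈0.097 and contact should come near TCP z≈0.047. I'll continue down in force-guarded steps, 4 mm towards the front for lid clearance.

```bash
cat > press2.py <<'E'
from rig import r, solver, get_image, readout
import numpy as np
yaw=float(np.load("yaw.npy")); a=np.array([np.cos(yaw),np.sin(yaw),0])
B=np.array([.4413,-.2443,0])-.004*a
def F():
    l=[]
    for _ in range(5): l.append(readout.get_ft_force()); r.dwell(.01)
    return np.mean(l,0)
f0=F(); z=.067; zc=None; print("f0",f0.round(2),readout.get_t())
while z>.036:
    z-=.002 if z>.056 else .001
    r.movel(B+[0,0,z],speed=.02); f=F()-f0
    print(round(z,4),round(readout.get_eef_pos()[2],4),f.round(2),round(readout.get_t(),2))
    if zc is None and f[2]>1.5: print("contact"); zc=z; break
    if f[2]>7: break
E
python3 press2.py
python3 - <<'E'
from rig import get_image
import cv2
w=get_image("wrist");s=get_image("side")
cv2.imwrite("pics/w4.png",w["color"][:,:,::-1])
cv2.imwrite("pics/s4.png",cv2.resize(s["color"][120:215,240:340],None,fx=6,fy=6,interpolation=cv2.INTER_CUBIC)[:,:,::-1])
E
```

```text
f0 [ 0.22 -0.22  0.12] 8.55
0.065 0.0649 [-0.25  0.48  0.08] 8.88
0.063 0.0629 [ 0.16  0.46 -0.49] 9.18
0.061 0.0609 [-0.16 -0.07 -0.23] 9.47
0.059 0.0589 [ 0.03  0.34 -0.1 ] 9.76
0.057 0.0569 [ 0.34  0.46 -0.16] 10.05
0.055 0.0549 [ 0.05  0.21 -0.38] 10.34
0.054 0.054 [ 0.17  0.33 -0.66] 10.63
0.053 0.053 [ 0.05 -0.11 -0.21] 10.93
0.052 0.052 [-0.4   0.15  0.32] 11.22
0.051 0.051 [ 0.17  0.34 -0.07] 11.51
0.05 0.0499 [ 0.22  0.43 -0.14] 11.8
0.049 0.049 [ 0.   -0.25  0.09] 12.09
0.048 0.0479 [0.11 0.11 0.01] 12.38
0.047 0.047 [-0.12  0.4  -0.26] 12.68
0.046 0.046 [ 0.12  0.41 -0.13] 12.97
0.045 0.045 [-0.46  0.37 -0.04] 13.26
0.044 0.044 [0.2  0.04 1.3 ] 13.55
0.043 0.043 [ 0.54 -0.4   1.55] 13.84
contact
```

View pics/w4.png

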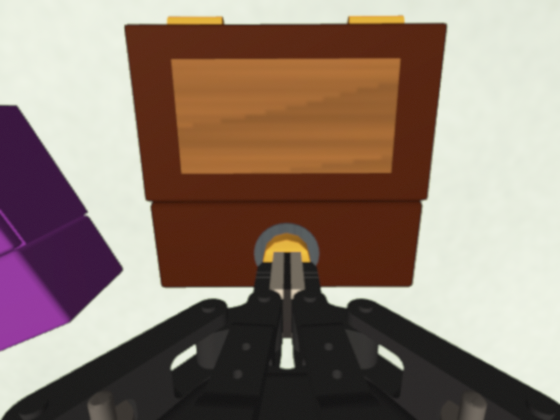

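View pics/s4.png

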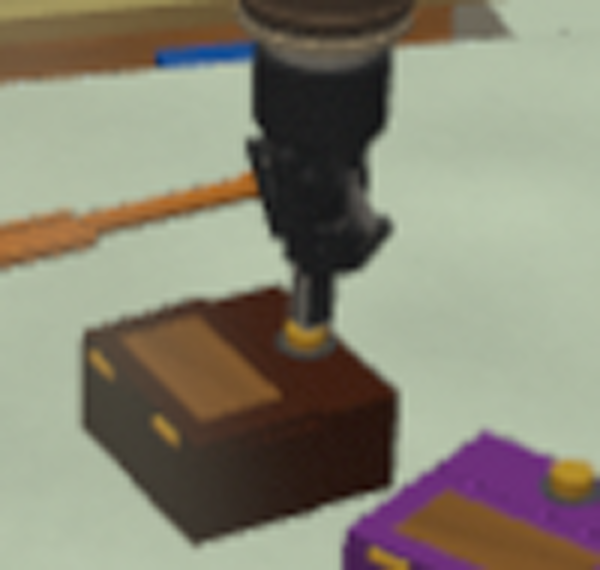

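Contact at TCP z≈0.044: the side view shows the shut fingertips resting on the button at crop (308,325), with the lid just starting to lift. I'll keep pressing in steps.

```bash
cat > press3.py <<'E'
import sys
from rig import r, solver, get_image, readout
import numpy as np,cv2
yaw=float(np.load("yaw.npy")); a=np.array([np.cos(yaw),np.sin(yaw),0])
B=np.array([.4413,-.2443,0])-.004*a
def F():
    l=[]
    for _ in range(5): l.append(readout.get_ft_force()); r.dwell(.01)
    return np.mean(l,0)
z=float(sys.argv[1]); end=float(sys.argv[2])
while z>end+1e-6:
    z-=.001; r.movel(B+[0,0,z],speed=.02); f=F()
    print(round(z,4),round(readout.get_eef_pos()[2],4),f.round(2),round(readout.get_t(),2))
    if f[2]>8: print("stop"); break
w=get_image("wrist");s=get_image("side")
A=cv2.resize(s["color"][120:215,240:340],(442,420),interpolation=cv2.INTER_CUBIC)
B_=cv2.resize(w["color"],(350,262)); C=np.zeros((420,792,3),np.uint8); C[:,:442]=A; C[:262,442:]=B_
cv2.imwrite(f"pics/p{int(end*1e4)}.png",C[:,:,::-1])
E
python3 press3.py .043 .039
```

```text
0.042 0.042 [ 0.69 -0.61  1.92] 14.23
0.041 0.041 [ 1.15 -0.85  1.66] 14.53
0.04 0.04 [ 1.19 -0.52  1.93] 14.82
0.039 0.039 [ 0.36 -0.09  1.51] 15.11
```

View pics/p390.png

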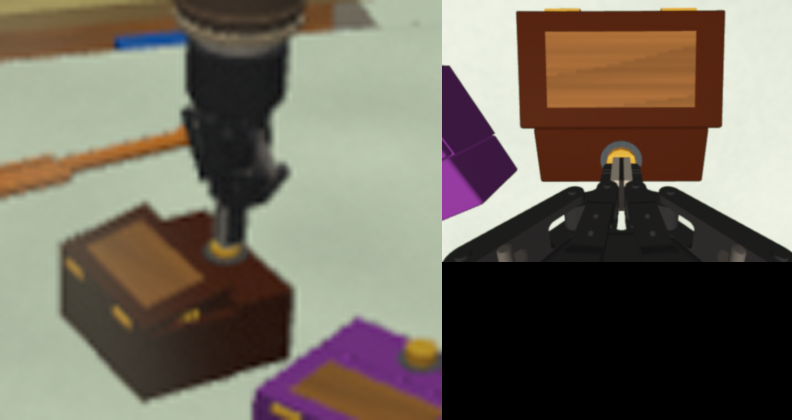

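The lid is about half open, well behind the gripper, and the box hasn't moved. Force is a steady ~2 N. Continuing to the cushion.

```bash
python3 press3.py .039 .0345
```

```text
0.038 0.038 [ 0.5  -0.61  2.27] 15.5
0.037 0.037 [ 0.5  -0.05  2.08] 15.79
0.036 0.036 [ 0.81 -0.47  2.26] 16.08
0.035 0.035 [-0.11 -0.07  5.13] 16.38
0.034 0.0342 [-1.35  0.31  8.35] 16.67
stop
```

View pics/p345.png

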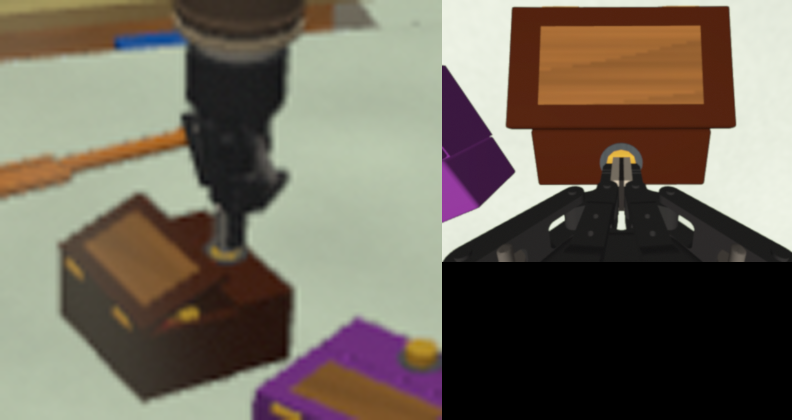

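The force rose to 8 N at about 3–4 N/mm, which is the cushion, so the button is fully in and the lid stands open. Now straight up, then a check of the result.

Run:
```python
from rig import r, get_image, readout
import numpy as np,cv2
from h import *
p=readout.get_eef_pos()
r.movel([p[0],p[1],.06],speed=.04); r.movel([p[0],p[1],.17],speed=.12)
a=np.array([np.cos(.234),np.sin(.234),0])
r.movel(np.array([p[0],p[1],.2])-.02*a,speed=.1); r.dwell(.3)
print(readout.get_t(),readout.get_ft_force())
t=get_image("top");s=get_image("side");w=get_image("wrist")
C=np.zeros((560,800,3),np.uint8)
C[:285,:342]=cv2.resize(s["color"][160:215,245:311],(342,285),interpolation=cv2.INTER_CUBIC)
C[:300,350:750]=cv2.resize(w["color"],(400,300))
C[300:560,:347]=cv2.resize(t["color"],(347,260))
o=cv2.cvtColor(cv2.imread("pics/top0.png"),cv2.COLOR_BGR2RGB)
C[300:560,350:697]=cv2.resize(cv2.absdiff(o,t["color"]),(347,260))
cv2.imwrite("pics/end.png",C[:,:,::-1])
hsv=cv2.cvtColor(w["color"],cv2.COLOR_RGB2HSV)
m=((hsv[...,0]>15)&(hsv[...,0]<35)&(hsv[...,1]>90)&(hsv[...,2]>70)).astype(np.uint8)
k,l,st,ce=cv2.connectedComponentsWithStats(m)
for i in range(1,k):
    if st[i,4]>50: print(ce[i],st[i],onz(w,ce[i],.069))
```

```text
19.4417 [-0.50446812  0.02649781  0.79528542]
[68.86363636 94.86363636] [58 89 23 13 66] [ 0.45784246 -0.03815912  0.069     ]
[286.60157791 165.90927022] [274 154  26  25 507] [ 0.44112828 -0.24400128  0.069     ]
[ 93.1415608  217.69147005] [ 79 206  29  25 551] [ 0.34409178 -0.06571163  0.069     ]
```

View pics/end.png

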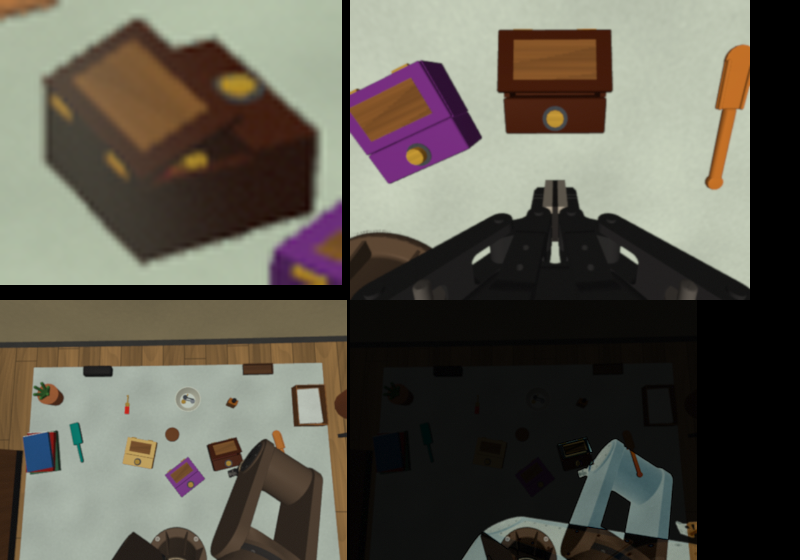

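The lid stays ajar, the button is in and at (0.4411, -0.2440), and nothing else changed. Handing in.

```bash
python3 -c "
from rig import r,readout
r.finish_job(); print(readout.get_t())"
```

```text
the job is handed in; nothing more can be done
the job is handed in; nothing more can be done
```

I opened the dark box by its button alone. I pressed it straight down with shut fingertips until the force climbed from the usual 2 N to about 8 N, which is the cushion at the end of its travel. I then lifted straight up, moved clear and handed in shortly after 19.4 s.

- **Lid and button:** the last pictures show the lid standing clearly ajar with the button sunk in. I judged the lid's opening by eye and from how far I pressed, not by measuring its angle.
- **Box position:** the button is within about 0.5 mm of where it was measured at the start, so the box did not move noticeably.
- **Everything else:** comparing the top view before and after shows no change beyond the arm and the dark lid. The arm hid part of the shoehorn in that comparison, but it looked undisturbed in the wrist view.
- **Disagreement:** I expected contact at a TCP height of 0.077 m, but it came at about 0.044 m. The fingertips sit about 30 mm short of the reported TCP. The first press therefore stopped in the air above the button, and I went by the camera and the force from there.

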